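Load the inspection pallet and check the parts with the bridge height gauge

ROBOT

A 6-joint arm with a two-finger parallel gripper is mounted at the origin on the work surface. World frame = base frame: x ahead of the robot, y to its left, z up, the work surface at z = 0. Lengths are in m, angles in rad, forces in N, time in s.
With the tool pointing down it reaches from about 0.35 to 0.775 m from the base axis. Payload 5.5 kg.
Tool frame: the origin (TCP) lies on the centre line of the jaws, within the pads' length; the fingertips stand 22 mm ahead of it and the grasp point (between the pads) lies 3 mm ahead of it (env.tips_ahead is the distance from the TCP to the fingertips, in m); z points along the fingers, y is the line along which they close (so a half turn about z gives the same grasp; the last joint's range is limited). The gripper opens to 85 mm and grips with 20 to 120 N. Pads are 22 mm wide; open, the fingers measure 114 mm over their backs; the gripper's body (76 mm by 85 mm) begins 54 mm behind the grasp point. The pads swing forward as they close: fully open they stand 13 mm farther back than shut.
Start: joints at [1.084, 0.313, 0.046, 1.304, 0, 1.431], TCP at [0.195, 0.541, 0.253] pointing down, gripper open.
Joint ranges: [-2.76, 2.76], [-0.86, 1.69], [-1.03, 1.26], [-2.2, 2.34], [-1.47, 1.5], [-3.14, 3.14]. Speed limits (rad/s): [2.57, 2.57, 3.14, 3.14, 3.14, 3.14].

INTERFACE

Orientations are given as a unit quaternion [w, x, y, z].
In Python, from cell import env gives the robot as it stands. The module is installed in compiled form; this text tells all that it offers. Calls block until the motion is done:
- env.move_to(position, orientation): joint-space move of the TCP to a pose.
- env.line_to(position, rot=None, velocity=0.15, threshold=None): straight line of the TCP; rot=None keeps the orientation; velocity is the mean speed in m/s. With threshold (N) it stops when the force on the tool has changed by that much, and returns True; else False.
- env.move_joints(angles): joint-space move.
- env.gripper_to(opening, f_grip=None): finger opening in m; f_grip is the grip in N (None keeps the last); returns when the fingers have stopped.
- env.wait(seconds).
- env.solve_ik(position, orientation): joint angles nearest the present ones, or None.
- env.get_state(): the state.
- env.snapshot(name): name is "side" or "top"; returns the picture (400x640x3 uint8, red, green, blue); there is no depth.
- env.calibration(name): a dict with "K" (3x3 intrinsics, pixels), "view" (4x4, takes a point from world to camera coordinates). Camera axes: x right, y up, looking along -z (the intrinsics and any distortion apply to the point x, -y, -z); pixel columns grow to the right and rows downward; lengths in m; the calibration is good to about 2 mm. A picture is of the moment at which its call begins. calibration takes no time and is no camera call.
A pose or a line that the arm cannot do raises env.Unreachable and nothing moves.
- env.sign_off(): hands the job in; it is judged then, once.
The state is a dict: "time_s": time; "joint_positions": joint angles; "qvel": joint speeds; "joint_torque": joint torques, N m; "ee_pos": TCP position; "tool_rot": TCP orientation; "contact_force": force on the tool from outside, world axes, zero at the start; "wrist_torque": the same for the moment, N m; "opening": finger opening in m; "gripper_force": force on a finger pad.
Only numpy, scipy, OpenCV 4.12 (cv2) and the standard library are available. Lean on these libraries where they do the work, as an engineer would, in place of code of your own. Each camera call takes 0.05 s, during which the arm holds its last target. There are 200 camera calls.

TASK

First seat every steel part lying on the bench flat and square in the inspection pallet, one part to a pocket, whichever pockets you like. Then take the bridge height gauge and check the parts one after another from the lowest to the tallest, standing it squarely over the middle of each so that both its legs rest on the pallet's rails and its sprung foot rests on the part's top, and keep it there for a good two seconds while the reading settles. Finally stand the gauge back upright in the middle of its marble rest plate, parallel to it, leaving all the parts seated and the other things on the bench where they are.

Things in the scene. Friction and masses are not known exactly. Their poses are not given: they have to be found in the camera images.
- part_low: bare steel part: rectangular base 72 x 50 x 12 mm (long side along its x), with a low rectangular block 32 (x) x 36 (y) x 22 mm standing centred on the base; overall height 34 mm, mass about 0.3 kg. Origin at the centre of its underside, z up. May be absent. The lowest part.
- part_round: bare steel part: rectangular base 72 x 50 x 12 mm (long side along its x), with a round boss 36 mm in diameter and 30 mm high standing centred on the base; overall height 42 mm, mass about 0.3 kg. Origin at the centre of its underside, z up. May be absent. Second lowest.
- part_square: bare steel part: rectangular base 72 x 50 x 12 mm (long side along its x), with a narrow block 30 (x) x 24 (y) x 38 mm standing centred on the base; overall height 50 mm, mass about 0.3 kg. Origin at the centre of its underside, z up. May be absent. Second tallest.
- part_tall: bare steel part: rectangular base 72 x 50 x 12 mm (long side along its x), with a tall wide block 26 (x) x 40 (y) x 46 mm standing centred on the base; overall height 58 mm, mass about 0.3 kg. Origin at the centre of its underside, z up. May be absent. The tallest part.
- pallet: fixed aluminium pallet 124 (x) x 256 (y) x 16 mm; origin: centre of its underside, z up. Four equal pockets 76 (x) x 54 (y) mm in a row, centres at x = 0, y = -93, -31, 31, 93 mm; floor at z = 6, rim at z = 16. Parts fit with 2 mm clearance all round, long side along x, either way round. Flat rails at z = 16 run along y at |x| = 38 to 62 mm; webs between pockets 8 mm.
- gauge: loose grey bridge height gauge, 0.5 kg; origin midway between the leg bottoms, z up. Two legs 10 (x) x 36 (y) x 66 mm high at x = -50 and 50 mm, joined by a beam 110 (x) x 30 (y) mm from z = 66 to 88; black readout box on the beam at x = 21 to 51, 34 mm wide, up to z = 92. Grip the beam across its 30 mm width at x = 0.
- gauge_foot (a joint): the gauge's sprung foot, metres: height of its underside above a plane 10 mm below the leg bottoms, which is the pocket floor when the legs stand on the rails; so over a seated part it reads the part's overall height (0.034 to 0.058). Hanging free it rests on its stop at 0.030; 1 to 3 N pushes it up, to 0.064 at most.
- foot_tip (a point): centre of the underside of the gauge's foot, a 20 mm steel disc under the middle of the beam on an 8 mm rod that slides up through the beam; the rod's top stands 2 mm above the beam when the foot hangs free, 30 mm above it on the tallest part
- rest_plate: fixed pale marble slab 150 (x) x 80 (y) x 8 mm on which the gauge stands at the start, about centred and parallel. Origin at the centre of its underside, z up.
- mouse: black computer mouse 100 x 58 x 24 mm on a blue pad, bystander; origin at its underside
- v_block: dark steel V-block 60 x 50 x 42 mm, bystander; origin at its underside
- angle_plate: small dark steel angle plate 60 x 50 x 60 mm, bystander; origin at its underside
- bush: brass bush 52 mm across, 30 mm high, bystander; origin at its underside
- dust_brush: wooden-handled dust brush lying on the bench, bystander
- master_disc: steel disc 60 mm across, 22 mm high, bystander; origin at its underside
Mind the look-alikes: they are no part of the job. Leave any green or orange look-alike of the part_tall alone.

How it is judged:
On the way, in this order (a step that is already met when the one before it is completed fails the run):
1. every part present is seated flat and square in a pallet pocket and let go (z of part_low in the frame of pallet between 0.004 and 0.008 m and x of part_low in the frame of pallet between -0.004 and 0.004 m and y of part_low in the frame of pallet between -0.098 and 0.098 m and angle between the x axis of each of part_low, part_round, part_square, part_tall and the x axis of pallet, either way round below 0.1 rad and angle between each of part_low, part_round, part_square, part_tall's own z axis and vertical below 0.06 rad and contact force between the fingers and part_low below 0.5 N and z of part_round in the frame of pallet between 0.004 and 0.008 m and x of part_round in the frame of pallet between -0.004 and 0.004 m and y of part_round in the frame of pallet between -0.098 and 0.098 m and contact force between the fingers and part_round below 0.5 N and z of part_square in the frame of pallet between 0.004 and 0.008 m and x of part_square in the frame of pallet between -0.004 and 0.004 m and y of part_square in the frame of pallet between -0.098 and 0.098 m and contact force between the fingers and part_square below 0.5 N and z of part_tall in the frame of pallet between 0.004 and 0.008 m and x of part_tall in the frame of pallet between -0.004 and 0.004 m and y of part_tall in the frame of pallet between -0.098 and 0.098 m and contact force between the fingers and part_tall below 0.5 N), for 0.3 s.
2. the gauge stands astride the lowest (low block, 34 mm) part, legs on the rails, its foot resting on the part's top and reading its height (z of foot_tip in the frame of part_low between 0.0315 and 0.0365 m and z of gauge in the frame of part_low between 0.007 and 0.0135 m and x of gauge in the frame of part_low between -0.01 and 0.01 m and y of gauge in the frame of part_low between -0.01 and 0.01 m and contact force between gauge and part_low above 0.2 N and angle between the z axis of gauge and the z axis of part_low, either way round below 0.06 rad and angle between the x axis of gauge and the x axis of part_low, either way round below 0.15 rad), for 1.5 s.
3. the gauge stands astride the round-boss (42 mm) part, legs on the rails, its foot resting on the part's top and reading its height (z of foot_tip in the frame of part_round between 0.0395 and 0.0445 m and z of gauge in the frame of part_round between 0.007 and 0.0135 m and x of gauge in the frame of part_round between -0.01 and 0.01 m and y of gauge in the frame of part_round between -0.01 and 0.01 m and contact force between gauge and part_round above 0.2 N and angle between the z axis of gauge and the z axis of part_round, either way round below 0.06 rad and angle between the x axis of gauge and the x axis of part_round, either way round below 0.15 rad), for 1.5 s.
4. the gauge stands astride the narrow-block (50 mm) part, legs on the rails, its foot resting on the part's top and reading its height (z of foot_tip in the frame of part_square between 0.0475 and 0.0525 m and z of gauge in the frame of part_square between 0.007 and 0.0135 m and x of gauge in the frame of part_square between -0.01 and 0.01 m and y of gauge in the frame of part_square between -0.01 and 0.01 m and contact force between gauge and part_square above 0.2 N and angle between the z axis of gauge and the z axis of part_square, either way round below 0.06 rad and angle between the x axis of gauge and the x axis of part_square, either way round below 0.15 rad), for 1.5 s.
5. the gauge stands astride the tallest (58 mm) part, legs on the rails, its foot resting on the part's top and reading its height (z of foot_tip in the frame of part_tall between 0.0555 and 0.0605 m and z of gauge in the frame of part_tall between 0.007 and 0.0135 m and x of gauge in the frame of part_tall between -0.01 and 0.01 m and y of gauge in the frame of part_tall between -0.01 and 0.01 m and contact force between gauge and part_tall above 0.2 N and angle between the z axis of gauge and the z axis of part_tall, either way round below 0.06 rad and angle between the x axis of gauge and the x axis of part_tall, either way round below 0.15 rad), for 1.5 s.
At the end, for the whole second after the job is handed in: Each part is seated in a pocket: within 2 mm of its floor, 4 mm of the row's line, 0.1 rad of square, level to 0.06 rad, released, still. The gauge stands upright (0.06 rad), released, on its rest plate, parallel (0.25 rad), within 30 mm (along) and 20 mm (across) of its centre (all of step 1 and linear speed of each of part_low, part_round, part_square, part_tall, gauge below 0.02 m/s and x of gauge in the frame of rest_plate between -0.03 and 0.03 m and y of gauge in the frame of rest_plate between -0.02 and 0.02 m and z of gauge in the frame of rest_plate between 0.005 and 0.012 m and angle between gauge's own z axis and vertical below 0.06 rad and angle between the x axis of gauge and the x axis of rest_plate, either way round below 0.25 rad and contact force between the fingers and gauge below 0.5 N); the robot touches nothing.
It fails at once if a bystander (mouse, V-block, angle plate, bush, brush, disc) is moved more than 50 mm (distance of any of mouse, v_block, angle_plate, bush, dust_brush, master_disc from where it was at the start of the episode above 0.05 m).
Of part_low, part_round, part_square, part_tall only 3 to 4 are there at a start; the rules pass over those that are not, and their reading is None.
At some moment in a run one of part_low, part_round, part_square, part_tall may be knocked a few centimetres aside while the robot is not near it.
It also fails if it takes over 210 s, if anything falls off the work surface, if the arm or the gripper's body presses on something with over 40 N, if the wrist force passes 120 N, or if a joint passes its speed limit or range.

## Working session

There is one attempt and no reset: what is moved stays moved. The work goes in short steps, each a Python script; the robot and the scene stay as the last script left them, time stands still between calls to the robot, and variables do not carry over. Pictures are saved under pics/ and viewed, at most 14 in all, crops included, and the job is handed in when it is done.

```bash
mkdir -p pics; ls; python3 - <<'E'
from cell import env
import cv2,numpy as np
for n in("top","side"):
    im=env.snapshot(n); cv2.imwrite(f"pics/{n}0.png",im[:,:,::-1])
    c=env.calibration(n); print(n,{k:np.round(v,4).tolist() if not isinstance(v,str) else v for k,v in c.items()})
s=env.get_state(); print(s["time_s"],s["ee_pos"],s["tool_rot"],s["opening"],env.tips_ahead)
E
```

```text
pics
top {'K': [[488.9247, 0.0, 317.0884], [0.0, 488.9247, 195.7044], [0.0, 0.0, 1.0]], 'view': [[0.0141, -0.9998, -0.013, 0.0075], [0.9889, 0.012, 0.1482, -0.5223], [-0.148, -0.0149, 0.9889, -1.2718], [0.0, 0.0, 0.0, 1.0]]}
side {'K': [[415.3036, 0.0, 318.2126], [0.0, 415.3036, 191.414], [0.0, 0.0, 1.0]], 'view': [[0.9669, -0.2551, 0.0008, -0.4768], [0.1914, 0.7274, 0.659, -0.1502], [-0.1687, -0.637, 0.7522, -1.3344], [0.0, 0.0, 0.0, 1.0]]}
0.1 [0.19525509 0.54037719 0.25245748] [-2.62011755e-04  1.72555788e-01  9.84999374e-01 -8.14693181e-04] 0.085310372262731 0.022
```

View pics/top0.png

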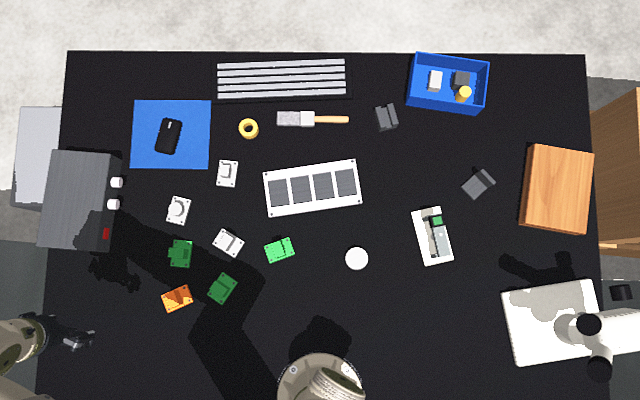

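View pics/side0.png

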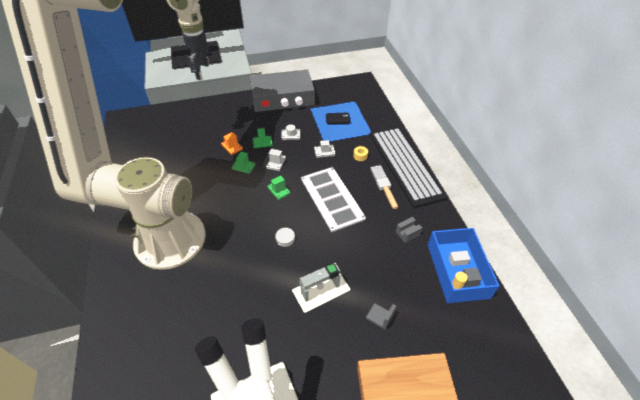

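```bash
python3 - <<'E'
import cv2,numpy as np
t=cv2.imread("pics/top0.png");s=cv2.imread("pics/side0.png")
f=lambda a,k:cv2.resize(a,None,fx=k,fy=k,interpolation=cv2.INTER_CUBIC)
a=f(t[150:265,155:290],3)[:345,:400]; b=f(s[110:210,215:345],3)[:300,:390]
c=f(t[195:275,400:490],4)[:300,:]; d=f(s[225:310,255:350],4)[:,:380]; 
o=np.zeros((600,800,3),np.uint8)
o[:300,:390]=b[:300];o[:300,400:400+380]=d[:300,:380]
e=f(t[150:255,155:290],2.85);o[300:600-1,:385]=e[:299,:385]
o[300:600,400:760]=c[:300,:360]
cv2.imwrite("pics/z0.png",o)
E
```

```text
(no output)
```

View pics/z0.png

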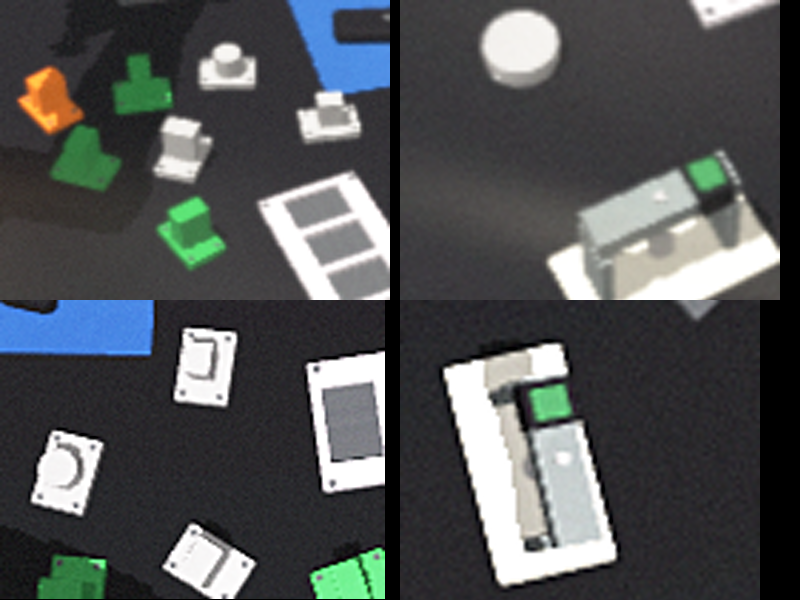

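```bash
cat > h.py <<'E'
from cell import env
import cv2,numpy as np
from scipy.spatial.transform import Rotation as R
CAL={n:env.calibration(n) for n in("top","side")}
def ray(n,uv):
    c=CAL[n];V=c["view"];d=np.linalg.inv(c["K"])@[uv[0],uv[1],1]
    d=V[:3,:3].T@(d*[1,-1,-1]);return -V[:3,:3].T@V[:3,3],d
def onz(n,uv,z):
    C,d=ray(n,uv);return (C+d*(z-C[2])/d[2])[:2]
def tri(a,b):
    (C,d),(E,e)=ray("top",a),ray("side",b);d/=np.linalg.norm(d);e/=np.linalg.norm(e)
    s,t=np.linalg.lstsq(np.c_[d,-e],E-C,rcond=None)[0]
    return (C+s*d+E+t*e)/2,np.linalg.norm(C+s*d-E-t*e)
def snap(n,name=None):
    im=env.snapshot(n)[:,:,::-1].copy()
    if name:cv2.imwrite(f"pics/{name}.png",im)
    return im
K=4
def blobs(im,n,z,lo=110,smax=45):
    """white blobs -> world rectangles on plane z: (cx,cy,long,short,yaw of long side, pixel centre)"""
    b=cv2.resize(im,None,fx=K,fy=K,interpolation=cv2.INTER_CUBIC).astype(int)
    m=((b.min(2)>lo)&(b.max(2)-b.min(2)<smax)).astype(np.uint8)
    out=[]
    for c in cv2.findContours(m,cv2.RETR_EXTERNAL,cv2.CHAIN_APPROX_NONE)[0]:
        if cv2.contourArea(c)<250*K*K:continue
        p=(c[:,0,:]+.5)/K-.5
        w=np.array([onz(n,q,z) for q in p])
        (x,y),(a,l),g=cv2.minAreaRect((w*1000).astype(np.float32))
        if a<l:a,l,g=l,a,g+90
        out.append((x/1e3,y/1e3,a,l,(g+90)%180-90,p.mean(0)))
    return out
E
python3 - <<'E'
from h import *
t=cv2.imread("pics/top0.png")
for z in(.006,):
  for b in blobs(t,"top",z):
    if 50<b[2]<300 and b[0]>.2 : print(z,np.round(b[:5],3),b[5].round(0))
print("dot",tri((440.75,234.5),(319.5,273.75)),onz("top",(440.75,234.5),.09))
print("plate corners etc: cam",ray("top",(0,0))[0])
# pallet holes
b=cv2.resize(t,None,fx=4,fy=4,interpolation=cv2.INTER_CUBIC).astype(int)
m=((b.min(2)<160)).astype(np.uint8)*255
cs,_=cv2.findContours(m,cv2.RETR_LIST,cv2.CHAIN_APPROX_NONE)
for c in cs:
    p=(c[:,0,:]+.5)/4-.5
    if 260<p.mean(0)[0]<362 and 155<p.mean(0)[1]<220 and cv2.contourArea(c)>3000:
        w=np.array([onz("top",q,.016) for q in p]); r=cv2.minAreaRect((w*1000).astype(np.float32)); print("hole",np.round(r[0],1),np.round(r[1],1),round(r[2],1))
g=b[int(200*4):270*4,405*4:465*4]
# gauge beam
o=((b[:,:,0]>b[:,:,2]+3)&(b.min(2)>90)&(b.max(2)<200)).astype(np.uint8)[:,:]
o[:, :410*4]=0;o[:,465*4:]=0;o[:200*4]=0;o[270*4:]=0
c=max(cv2.findContours(o,cv2.RETR_EXTERNAL,cv2.CHAIN_APPROX_NONE)[0],key=cv2.contourArea)
w=np.array([onz("top",q,.088) for q in (c[:,0,:]+.5)/4-.5]);r=cv2.minAreaRect((w*1000).astype(np.float32));print("beam",r)
# tops of part blocks
cv2.imwrite("pics/z1.png",cv2.resize(t[155:260,160:265],None,fx=5,fy=5,interpolation=cv2.INTER_CUBIC))
E
```

```text
0.006 [  0.359  -0.093  62.057  60.832 -89.225] [356. 258.]
0.006 [ 0.396  0.255 75.602 52.564 59.246] [228. 243.]
0.006 [  0.422  -0.298 153.257  83.92   13.75 ] [432. 235.]
0.006 [  0.483   0.397  74.755  56.664 -13.37 ] [178. 210.]
0.006 [ 0.588  0.267 75.193 53.801 -6.003] [227. 173.]
0.006 [ 5.5000e-01  3.0000e-02  2.6252e+02  1.2979e+02 -8.0627e+01] [312. 188.]
0.006 [ 7.47000e-01  7.90000e-02  1.07685e+02  4.52210e+01 -8.94390e+01] [295. 118.]
dot (array([ 0.41802967, -0.30036149,  0.09451926]), np.float64(0.0010509635178996822)) [ 0.41888283 -0.30150033]
plate corners etc: cam [ 0.3282506  -0.00522158  1.33509696]
hole [533.  121.4] [73.2 51.3] 9.7
hole [543.   59.9] [73.2 51.2] 9.3
hole [553.1  -1.2] [73.1 51.4] 9.7
hole [563.4 -62.4] [73.6 51.4] 9.3
hole [548.8  29.5] [128.8 260.5] 9.4
beam ((402.70074462890625, -289.26092529296875), (20.240201950073242, 77.33903503417969), 87.7237319946289)
```

View pics/z1.png

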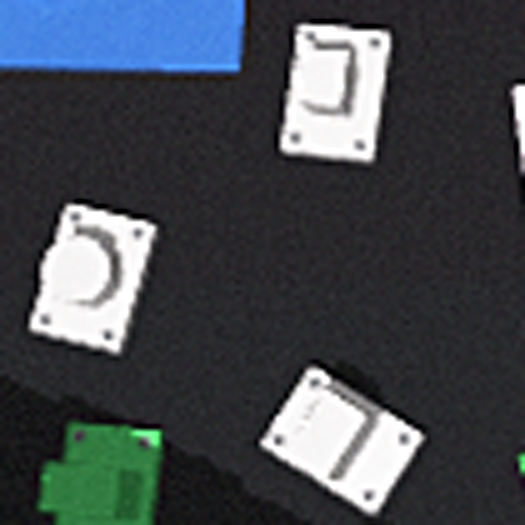

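```bash
cat >> h.py <<'E'
YAW=np.deg2rad(9.39); PC=np.array([.5484,.0295])
def pallet(x,y):
    c,s=np.cos(YAW),np.sin(YAW);return PC+[c*x-s*y,s*x+c*y]
POCK=[-.093,-.031,.031,.093]
def dots(im,near,z=.012,r=.05):
    """base centre and yaw of the long side from the four corner dots (60-ish x 38-ish mm apart)"""
    C=CAL["top"];V=C["view"]
    b=cv2.resize(im,None,fx=K,fy=K,interpolation=cv2.INTER_CUBIC).min(2)
    h=cv2.morphologyEx(b,cv2.MORPH_BLACKHAT,np.ones((17,17),np.uint8))
    n,_,st,ce=cv2.connectedComponentsWithStats((h>45).astype(np.uint8))
    P=[onz("top",(c+.5)/K-.5,z) for s,c in zip(st[1:],ce[1:]) if 15<s[4]<250]
    P=np.array([p for p in P if np.linalg.norm(p-near)<r])
    best=None
    from itertools import combinations
    for q in combinations(range(len(P)),4):
        p=P[list(q)];m=p.mean(0);d=p-m;d=d[np.argsort(np.arctan2(d[:,1],d[:,0]))]
        e=np.abs(d+np.roll(d,2,0)).max()+np.ptp(np.linalg.norm(d,axis=1))
        s=np.linalg.norm(np.diff(np.r_[d,d[:1]],axis=0),axis=1)
        if max(s)<.05 or max(s)>.068 or min(s)<.03:continue
        if best is None or e<best[0]:
            i=s.argmax();v=np.roll(d,-1,0)[i]-d[i];best=(e,m,np.arctan2(v[1],v[0]),s)
    return best
def quat(psi):
    q=(R.from_euler("z",psi)*R.from_euler("x",np.pi)).as_quat();return q[[3,0,1,2]]
def psi_now():
    q=env.get_state()["tool_rot"];x=R.from_quat(np.array(q)[[1,2,3,0]]).as_matrix()[:,0];return np.arctan2(x[1],x[0])
def pick_psi(axis,ref=None):
    """tool yaw for fingers closing along world angle axis, nearest ref (default present)"""
    ref=psi_now() if ref is None else ref
    a=axis+np.pi/2;return a+np.pi*np.round((ref-a)/np.pi)
E
python3 - <<'E'
from h import *
t=cv2.imread("pics/top0.png")
for n,p in dict(round=(.483,.397),square=(.588,.267),tall=(.396,.255)).items():
    b=dots(t,p); print(n,b and (np.round(b[0],4),b[1].round(4),np.rad2deg(b[2]).round(1),b[3].round(3)))
print(np.rad2deg(psi_now()))
for n,p in dict(round=(91.5,275.75),square=(334.75,90.25),tall=(342.25,438.75)).items():
    print(n,onz("top",((p[0])/5-.4+160,p[1]/5-.4+155),.012))
E
```

```text
round None
square None
tall (np.float64(0.0025), array([0.3956, 0.2538]), np.float64(-120.1), array([0.035, 0.056, 0.036, 0.058]))
160.12707849752044
round [0.4827655  0.39491491]
square [0.58759351 0.26582634]
tall [0.39576456 0.2537706 ]
```

```bash
cat >> h.py <<'E'
def pick(c,yaw,w,z=.040,hover=.18,grip=60):
    psi=pick_psi(yaw);q=quat(psi)
    env.gripper_to(min(.08,w+.03))
    env.move_to([*c,hover],q)
    env.line_to([*c,z+.03],velocity=.25);hit=env.line_to([*c,z],velocity=.06,threshold=8)
    env.gripper_to(0.0,grip)
    s=env.get_state();print("grip",hit,np.round(s["opening"],4),s["gripper_force"],s["ee_pos"].round(4),s["time_s"])
    env.line_to([*c,hover],velocity=.25);print("lifted",round(env.get_state()["opening"],4))
def place(c,yaw,z=.040,hover=.18):
    psi=pick_psi(yaw);q=quat(psi)
    env.move_to([*c,hover],q)
    env.line_to([*c,z+.022],velocity=.2)
    hit=env.line_to([*c,z+.006],velocity=.03,threshold=6)
    s=env.get_state();print("place",hit,s["ee_pos"].round(4),s["contact_force"].round(1),s["time_s"])
    return hit
E
python3 - <<'E'
from h import *
pick((.3957,.2538),np.deg2rad(59.7),.026)
place(pallet(0,-.031),YAW)
E
```

```text
grip False 0.0253 59.79440152645111 [0.3961 0.2539 0.0404] 3.4667
lifted 0.0256
place True [ 0.5534 -0.0012  0.0464] [0.3 0.  4.2] 6.6
```

```bash
cat >> h.py <<'E'
def release(w,hover=.18):
    s=env.get_state();p=s["ee_pos"]
    env.gripper_to(w+.02);env.line_to([p[0],p[1],hover],velocity=.25)
def park():
    env.move_to([.195,.45,.25],quat(pick_psi(np.deg2rad(70))))
E
python3 - <<'E'
from h import *
release(.026);park()
t=snap("top","top1");print(env.get_state()["time_s"])
import h
for th in (45,30,20):
    src=open("h.py").read()
b=cv2.resize(t,None,fx=K,fy=K,interpolation=cv2.INTER_CUBIC).min(2)
hh=cv2.morphologyEx(b,cv2.MORPH_BLACKHAT,np.ones((17,17),np.uint8))
for th in(45,30):
  n,_,st,ce=cv2.connectedComponentsWithStats((hh>th).astype(np.uint8))
  for nm,near in dict(round=(.4827,.395),square=(.5876,.2658),tall=pallet(0,-.031)).items():
    for s,c in zip(st[1:],ce[1:]):
      p=onz("top",(c+.5)/K-.5,.012)
      if np.linalg.norm(p-near)<.045 and s[4]>8: print(th,nm,s[4],((p-near)*1000).round(1))
o=cv2.resize(t[140:230,150:370],None,fx=3.6,fy=3.6,interpolation=cv2.INTER_CUBIC);cv2.imwrite("pics/z2.png",o)
E
```

```text
9.7583
45 round 1163 [ 9.1 -5.2]
45 round 10 [ 33.5 -22.2]
45 round 64 [ 24.2 -24. ]
45 round 9 [-2.1 30.5]
45 round 73 [-24.1  24. ]
45 round 75 [-32.2 -10.9]
45 square 1151 [ 7.6 -1.1]
45 square 73 [ 27.1 -21. ]
45 square 77 [-26.7  20.7]
45 square 71 [-30.5 -14.8]
45 tall 194 [ 27.6 -20.5]
45 tall 46 [39.  -3.3]
45 tall 43 [36.  16.4]
45 tall 787 [26.9  6. ]
45 tall 15 [32.8 29.5]
45 tall 111 [  6.1 -24.1]
45 tall 597 [-7.5  0.4]
45 tall 109 [-11.5 -27.4]
45 tall 98 [-27.1 -29.9]
45 tall 64 [-24.2 -21.1]
45 tall 65 [-30.3  14.3]
45 tall 52 [-33.1 -12.9]
45 tall 45 [-36.2   3.7]
30 round 42 [41.7  7.1]
30 round 35 [39.1 -3.2]
30 round 36 [ 36.5 -14. ]
30 round 1339 [ 9.  -4.7]
30 round 17 [31.6 21.6]
30 round 40 [ 33.9 -24.6]
30 round 29 [21.7 23.8]
30 round 84 [ 24. -24.]
30 round 65 [-1.3 30.7]
30 round 16 [-3.7 26.9]
30 round 22 [-14.9  32.6]
30 round 93 [-24.  24.]
30 round 90 [-32.  -10.8]
30 round 13 [-39.8   4.7]
30 round 24 [-42.5  -6.1]
30 square 85 [39.5  5.4]
30 square 78 [ 37.  -17.6]
30 square 1311 [ 7.2 -0.8]
30 square 37 [26.4 25.7]
30 square 91 [ 26.9 -20.8]
30 square 12 [18.6 21.5]
30 square 46 [ 7.4 27.7]
30 square 44 [-8.9 29.6]
30 square 36 [-27.3  31.8]
30 square 102 [-26.6  20.8]
30 square 86 [-30.4 -14.9]
30 tall 264 [ 28.4 -20.3]
30 tall 989 [28.3  5.9]
30 tall 67 [35.8 16.5]
30 tall 23 [ 20.  -36.2]
30 tall 16 [15.1 27.4]
30 tall 33 [12.7 22.5]
30 tall 150 [  6.2 -24.1]
30 tall 38 [  4.9 -39.1]
30 tall 23 [-0.  39.2]
30 tall 718 [-7.4  0.6]
30 tall 261 [-18.4 -28.6]
30 tall 22 [-15.9 -41.9]
30 tall 14 [-17.9  36.1]
30 tall 23 [-21.6  21.6]
30 tall 85 [-24.  -21.1]
30 tall 90 [-30.2  14.4]
30 tall 69 [-33.2 -12.8]
30 tall 73 [-36.2   4. ]
```

View pics/z2.png

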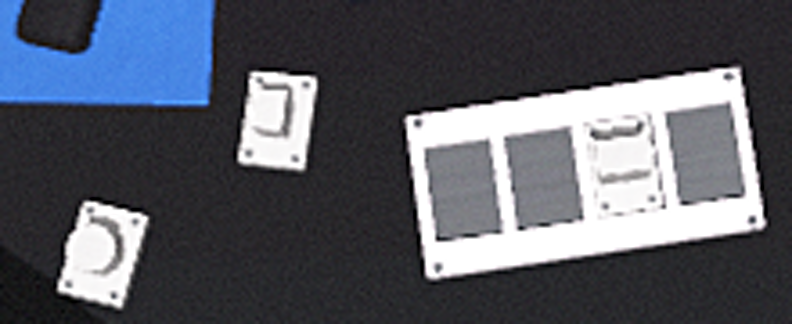

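```bash
python3 - <<'E'
from h import *
pick((.5878,.2657),np.deg2rad(-6.1),.030)
place(pallet(0,.031),YAW);release(.030)
pick((.4827,.395),np.deg2rad(-13.1),.036)
place(pallet(0,.093),YAW)
release(.036);park()
t=snap("top","top2");print(env.get_state()["time_s"])
b=dots(t,(0,0)) 
o=cv2.resize(t[140:230,150:370],None,fx=3.6,fy=3.6,interpolation=cv2.INTER_CUBIC)
s=snap("side","side2");o2=cv2.resize(s[155:235,290:370],None,fx=3.6,fy=3.6,interpolation=cv2.INTER_CUBIC)
w=np.zeros((600,800,3),np.uint8);w[:o.shape[0],:o.shape[1]]=o;w[312:600,:288]=o2[:288]
g=cv2.resize(t[200:270,405:470],None,fx=4,fy=4,interpolation=cv2.INTER_CUBIC);w[320:600,320:580]=g
cv2.imwrite("pics/z3.png",w)
E
```

```text
grip False 0.0294 60.58656692504883 [0.5882 0.2659 0.0406] 13.2833
lifted 0.0292
place True [0.5433 0.06   0.0466] [-0.1  0.3  5.1] 16.1167
grip False 0.034 60.27124285697937 [0.4832 0.3953 0.0407] 20.3583
lifted 0.0342
place True [0.5332 0.1212 0.0467] [-0.3 -0.9  3.4] 23.4083
26.225
```

View pics/z3.png

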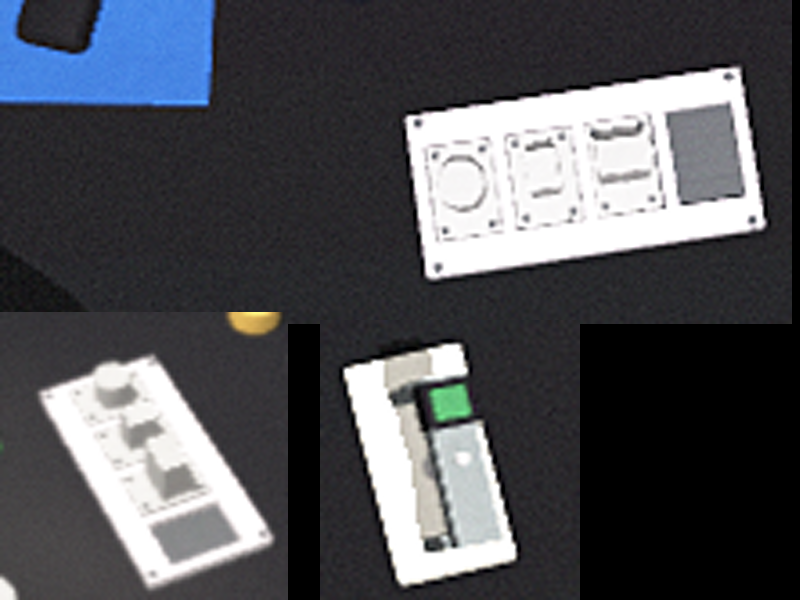

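```bash
cat >> h.py <<'E'
def gdown(c,yaw,z,hover=.2):
    env.move_to([*c,hover],quat(pick_psi(yaw+np.pi/2)))
    env.line_to([*c,z+.025],velocity=.2)
    hit=env.line_to([*c,z],velocity=.03,threshold=9)
    s=env.get_state();print("gdown",hit,s["ee_pos"].round(4),s["contact_force"].round(1),s["opening"].round(4),s["time_s"])
E
python3 - <<'E'
from h import *
c=onz("top",(405+143/4-.4,200+138/4-.4),.098);print(c)
pick(c,np.deg2rad(13.7)+np.pi/2,.030,z=.088,hover=.2,grip=50)
gdown(pallet(0,.093),YAW,.0965)
snap("side","side3")
E
```

```text
[ 0.41929517 -0.29861513]
grip False 0.0292 49.73473906517029 [ 0.4196 -0.299   0.0885] 30.75
lifted 0.0293Traceback (most recent call last):
  File "<stdin>", line 4, in <module>
  File "h.py", line 86, in gdown
    s=env.get_state();print("gdown",hit,s["ee_pos"].round(4),s["contact_force"].round(1),s["opening"].round(4),s["time_s"])
                                                                                         ^^^^^^^^^^^^^^^^^^
AttributeError: 'float' object has no attribute 'round'
```

```bash
sed -i 's/s\["opening"\].round(4)/round(s["opening"],4)/' h.py; python3 - <<'E'
from h import *
s=env.get_state();print(s["ee_pos"],s["contact_force"],s["opening"],s["time_s"],pallet(0,.093))
im=snap("side","side3");t=snap("top")
w=np.zeros((400,800,3),np.uint8)
a=cv2.resize(im[130:230,280:380],None,fx=4,fy=4,interpolation=cv2.INTER_CUBIC);b=cv2.resize(t[140:240,255:355],None,fx=4,fy=4)
w[:,:400]=a;w[:,400:]=b;cv2.imwrite("pics/z4.png",w)
E
```

```text
[0.53322717 0.12126358 0.09656627] [-0.38146678 -0.08129423 -2.86500657] 0.029410625628259815 34.475 [0.5332267  0.12125386]
```

View pics/z4.png

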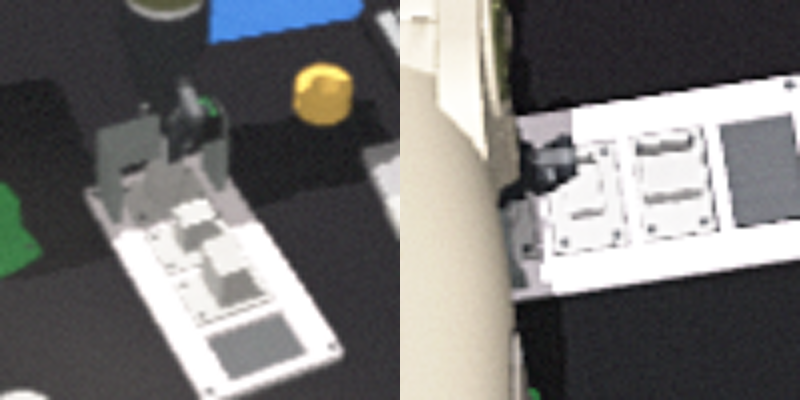

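```bash
cat >> h.py <<'E'
def settle():
    env.gripper_to(.040);env.wait(2.5);p=env.get_state()["ee_pos"]
    env.gripper_to(0.0,50);s=env.get_state();print("regrip",round(s["opening"],4),s["time_s"])
    env.line_to([p[0],p[1],.2],velocity=.15)
    s=env.get_state();print("up",round(s["opening"],4),s["contact_force"].round(1),s["wrist_torque"].round(2))
E
python3 - <<'E'
from h import *
settle()
gdown(pallet(0,.031),YAW,.0965);settle()
gdown(pallet(0,-.031),YAW,.0965)
env.gripper_to(.04);env.wait(.3)
im=snap("side");t=snap("top","top5")
w=np.zeros((400,800,3),np.uint8)
a=cv2.resize(im[130:230,280:380],None,fx=4,fy=4,interpolation=cv2.INTER_CUBIC);b=cv2.resize(t[140:240,255:355],None,fx=4,fy=4)
w[:,:400]=a;w[:,400:]=b;cv2.imwrite("pics/z5.png",w)
E
```

```text
regrip 0.0292 37.5833
up 0.0293 [ 0.  -0.1 -5.5] [-0.06 -0.    0.01]
gdown True [0.5433 0.06   0.0967] [-0.3 -0.5  6.3] 0.0294 40.1417
regrip 0.0296 43.15
up 0.0293 [ 0.3 -0.8 -5.8] [-0.01 -0.02  0.02]
gdown False [ 0.5533 -0.0012  0.0965] [-0.  -0.6 -2.2] 0.0291 45.8833
```

View pics/z5.png

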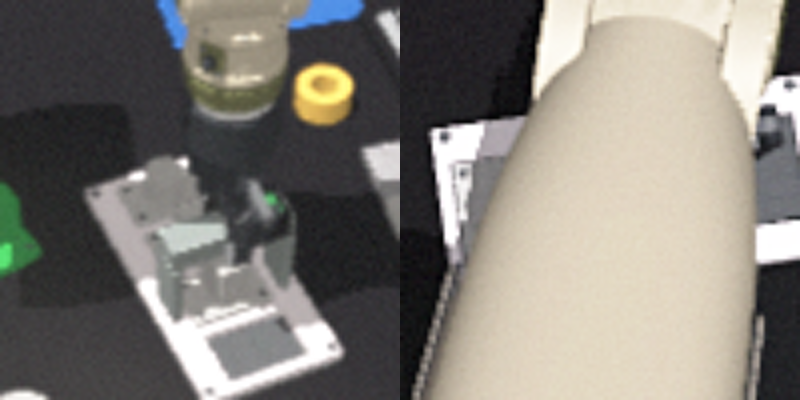

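```bash
python3 - <<'E'
from h import *
settle()
gdown((.421,-.298),np.deg2rad(13.7),.0885)
release(.035,hover=.22);park()
t=snap("top","top6");s=snap("side")
w=np.zeros((600,800,3),np.uint8)
w[:360,:440]=cv2.resize(t[140:230,260:370],None,fx=4,fy=4,interpolation=cv2.INTER_CUBIC)
w[:280,450:710]=cv2.resize(t[200:270,405:470],None,fx=4,fy=4,interpolation=cv2.INTER_CUBIC)
w[300:600,450:750]=cv2.resize(s[235:310,280:355],None,fx=4,fy=4,interpolation=cv2.INTER_CUBIC)
cv2.imwrite("pics/z6.png",w);print(env.get_state()["time_s"])
E
```

```text
regrip 0.0294 49.5083
up 0.0294 [ 0.8  0.2 -5.5] [ 0.03 -0.02 -0.01]
gdown True [ 0.4206 -0.2977  0.0887] [-0.8  0.1  5.2] 0.0295 52.9667
56.875
```

View pics/z6.png

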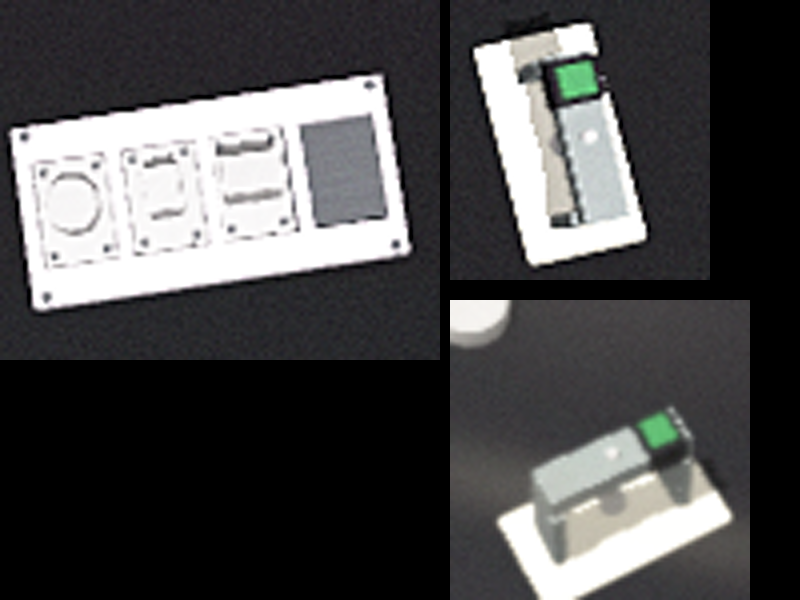

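View pics/top6.png

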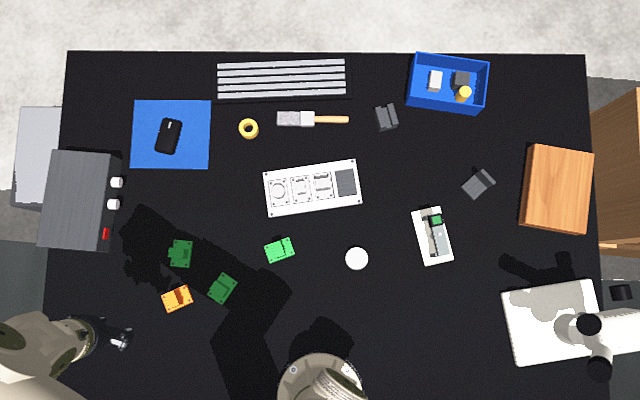

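The last pictures show the three parts flat in their pockets, with the pallet centred near pixel (312, 188). The gauge stands upright on its plate at (433, 236), and the bystanders have not moved.

```bash
python3 -c "
from cell import env
print(env.sign_off())"
```

```text
the job is handed in; nothing more can be done
None
```

The job is handed in, with no verdict returned: the three parts present (part_low was absent) are seated, gauged in the order round, square, tall, and the gauge is back upright on its rest plate.

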